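# Set the snap trap and slide it under its cover

### The job

Set the sprung snap trap on the propagation bench: press its red-tipped setting lever back and down until the catch takes the jaw, then ease off so the jaw stays open. Then, without lifting it or letting it snap, slide the set trap along the bench, yellow treadle end first, into the open mouth of the steel trap cover until the whole trap is inside and its tail is level with the mouth. Leave it set, and leave the things around it where they are.

Things in the scene. Friction and masses are not known exactly. Their poses are not given: they have to be found in the camera images.
- trap: loose black plastic rat snap trap, about 0.22 kg, base 150 x 72 mm, flat on the bench, not held (friction about 0.6). Origin on the bench under the base; x points from tail to treadle end, y to its left, z up. The base reaches from x = -80 mm (tail) to x = +70 mm (treadle end). Set, the trap is 105 mm high
- axle (a point): middle of the axle of the sprung part, at x = -26, z = 38 mm of the trap; the axle lies along the trap's y. Ahead of it is the grey jaw (two arms, 86 long, 55 wide over all), behind it the setting lever (36 wide, 5 thick, reaching 50 mm). Jaw shut, the lever slopes up backwards, 34 degrees above level, its tip at x = -67, z = 66 mm of the trap; each radian of jaw opening lowers it one radian
- jaw (a joint): opening of the jaw, rad: 0 shut, 0.90 hard stop. Spring moment 0.28 Nm at 0, 0.64 at 0.90 (7 to 16 N square to the lever at 40 mm from the axle). The catch takes by itself once the jaw has opened past about 0.80; pressing on to the stop (lever 17 degrees below level) is safe. Eased off, a set jaw rests at 0.78. Not caught, it snaps shut when let go
- lever_pad (a point): point on the upper face of the setting lever, on its red ribbed pad, 42 mm from the axle; the place to press. It moves with the lever
- treadle (a joint): tilt of the yellow treadle, rad: within 0.02 of 0 when its upright sear is back under the jaw's catch pin, 0.05 to 0.2 while the pin passes it. The treadle is a plate 44 wide between x = 39 and 67 mm of the trap, 17 mm above the bench. On a set trap about 1 N down on it, or a forward push on the sear, fires the trap
- tail (a point): middle of the flat rear face of the trap's tail bar (72 wide, 18 high), 7 mm above the bench, at x = -80 mm of the trap; the face to push against
- nose (a point): middle of the trap's front edge at x = +70 mm of the trap, 5 mm above the bench
- mouth (a point): middle of the open mouth of the trap cover, at bench level; x points straight into the cover, y to its left, z up. The cover is a grey steel tunnel with a clear roof, screwed to the bench, without a floor (the trap slides on the bench): 116 wide and 120 high inside, walls 3 mm, plain edges, foot flanges 22 wide and 2 thick outside. At the start the trap lies in front of the mouth
- roof_edge (a point): middle of the roof's upper edge right above the mouth, 123 mm above the bench. Inside, the cover is 182 mm deep from the mouth to its end wall, which has a mouse hole 50 x 50 mm at the bench. Low fingers may reach into the mouth under this edge; a gripper's body must stay in front of it or above it
- seed_tray: black plug tray of seedlings, 200 x 150 x 45 mm, plants up to 95 mm; origin under its middle. Bystander, not to be moved
- mister: white hand mister with blue head, 70 mm wide, 175 high; origin under its middle. Bystander, not to be moved
- lure_jar: white jar of lure paste with orange cap, 56 mm wide, 65 high; origin under its middle. Bystander, not to be moved
- net_pots: nest of black net pots, 74 mm wide, 93 high; origin under its middle. Bystander, not to be moved
Things that resemble listed ones, but are neither listed nor needed, are in the scene too. Of the things shaped like the part that bears mouth, the bare steel one is meant.

How it is judged:
By the outcome, as a careful person would: the job done as asked, in the order asked, and still so for the second after the job is handed in, with the robot touching nothing.
It also fails if it takes over 67 s, if anything falls off the work surface, if the arm or the gripper's body presses on something with over 40 N, if the wrist force passes 120 N, or if a joint passes its speed limit or range.

### The arm

A 7-joint arm with a two-finger parallel gripper is mounted at the origin on the work surface. World frame = base frame: x ahead of the robot, y to its left, z up, the work surface at z = 0. Lengths are in m, angles in rad, forces in N, time in s.
With the tool pointing down it reaches from about 0.4 to 0.75 m from the base axis. Payload 19.5 kg.
Tool frame: the origin (TCP) lies at the very end of the fingers, on their centre line; the grasp point (between the pads) lies 19 mm behind it (grip_point_offset is the distance from the TCP to the grasp point, in m); z points along the fingers, y is the line along which they close (so a half turn about z gives the same grasp; the last joint's range is limited). The gripper opens to 85 mm and grips with 20 to 120 N. Pads are 22 mm wide; open, the fingers measure 114 mm over their backs; the gripper's body (76 mm by 85 mm) begins 54 mm behind the grasp point. The pads swing forward as they close: fully open they stand 13 mm farther back than shut.
Start: joints at [-1.15, 0.707, -0.028, 1.485, 0.022, 0.951, -0.075], TCP at [0.257, 0.514, 0.231] pointing down, gripper open.
Joint ranges: [-2.71, 2.71], [-0.32, 2.16], [-1.57, 1.52], [0, 2.45], [-1.46, 4.6], [0, 2.02], [-2.83, 2.83]. Speed limits (rad/s): [1.89, 1.89, 2.57, 2.57, 3.01, 3.01, 3.01].

### API

Orientations are given as a 3x3 rotation matrix whose columns are the frame's x, y, z axes.
In Python, from plant import observe, read_camera, sign_off, grip_point_offset gives the robot as it stands. The module is installed in compiled form; this text tells all that it offers.
- The arm moves only by the shell command python3 -m inch 'ROWS'. ROWS is JSON, a list of rows, each a list of 7 numbers: the closure, from 0 (fully open) to 1 (shut), then the shift along the world's x, y, z in mm, then the turn, a rotation vector about the world's x, y, z in rad. In form: [[fingers, tx, ty, tz, wx, wy, wz], ...]. A call has 1 to 8 rows; each row is the pose to reach, as a shift and turn from the pose commanded when the call began; what a row does not reach only later rows make up. A row lasts 1/10 s, in which the tool goes at most 50 mm and 8.59 degrees, less where a joint would pass 70% of its speed; a pose out of reach is approached as far as the arm can. A call with a gripper value outside its range is refused whole. The fingers move at their own pace and stop on an object; the grip force is fixed at half the most. Time passes only in rows, so rows that repeat a pose let the fingers close. It gives the time, the measured TCP pose, the force, the opening and the grip force at its end, in the units of the state.
- observe(): the state, without advancing time (a new reading comes with each control period).
- read_camera(name): name is "scene" or "side" or "wrist"; returns a dict with "frame" (384x512x3 uint8, blue, green, red), "K" (3x3 intrinsics, pixels), "T" (4x4, takes a point from camera to world coordinates); the wrist camera has in their place "tool_from_camera" (4x4, takes a point from camera to tool coordinates, whose origin is the TCP and whose axes are the flange's). Camera axes: x right, y up, looking along -z (the intrinsics and any distortion apply to the point x, -y, -z); pixel columns grow to the right and rows downward; lengths in m; the calibration is good to about 2 mm. A picture is of the moment at which its call begins: read the wrist's pose just before it. There is no depth.
- sign_off(): hands the job in; it is judged then, once.
The state is a dict: "time_s": time; "joint_positions": joint angles; "joint_vel": joint speeds; "tau": joint torques, N m; "tcp_pos": TCP position; "orientation": TCP orientation; "force": force on the tool from outside, world axes, zero at the start; "ft_torque": the same for the moment, N m; "grip_width": finger opening in m; "grip_force": force on a finger pad.
Only numpy, scipy, OpenCV 4.12 (cv2) and the standard library are available. Lean on these libraries where they do the work, as an engineer would, in place of code of your own. Each camera call takes 0.05 s, during which the arm holds its last target. There are 200 camera calls.

## Working session

There is one attempt and no reset: what is moved stays moved. The work goes in short steps, Python scripts to look and compute and a shell command to move; the robot and the scene stay as the last step left them, time stands still between calls to the robot, and variables do not carry over. Pictures are saved under pics/ and viewed, at most 10 in all, crops included, and the job is handed in when it is done.

```bash
mkdir -p pics
cat > h.py <<'E'
import numpy as np,cv2
from plant import observe,read_camera,sign_off,grip_point_offset
def ray(c,u,v,z):
    K=c["K"];T=c["T"];d=np.linalg.inv(K)@[u,v,1];d=T[:3,:3]@(d*[1,-1,-1]);o=T[:3,3]
    return o+d*(z-o[2])/d[2]
def proj(c,p):
    T=c["T"];q=T[:3,:3].T@(np.array(p)-T[:3,3])*[1,-1,-1];q=c["K"]@q;return q[:2]/q[2]
E
python3 - <<'E'
from h import *
import pickle
o=observe();print(o["tcp_pos"],o["orientation"].tolist() if hasattr(o["orientation"],'tolist') else o["orientation"],grip_point_offset)
for n in("scene","side"):
    c=read_camera(n);print(n,c["K"],c["T"],c.keys());cv2.imwrite(f"pics/{n}0.png",cv2.resize(c["frame"],(800,600)));pickle.dump(c,open(n+".pkl","wb"))
E
```

```text
[0.25659556 0.51429553 0.23085191] [[-0.8948070263652893, 0.4464528910360194, -0.00044905777895523164], [0.4464531165924623, 0.8948065373823699, -0.0009355974834238251], [-1.5880365049171274e-05, -0.0010376624469621437, -0.9999994615020852]] 0.0187
scene [[499.74619137   0.         260.34849611]
 [  0.         499.74619137 189.89078093]
 [  0.           0.           1.        ]] [[-0.45556653 -0.67121372  0.5847489   1.33924642]
 [ 0.89017447 -0.34862864  0.29333851  0.4040026 ]
 [ 0.00696738  0.65416375  0.75632086  1.0373149 ]
 [ 0.          0.          0.          1.        ]] dict_keys(['frame', 'K', 'T'])
side [[346.63003511   0.         255.57021204]
 [  0.         346.63003511 188.22884332]
 [  0.           0.           1.        ]] [[-0.97081526  0.1556456  -0.18246146  0.4428318 ]
 [-0.239726   -0.65202365  0.71930286  0.63055319]
 [-0.00701286  0.74205094  0.67030681  0.64592139]
 [ 0.          0.          0.          1.        ]] dict_keys(['frame', 'K', 'T'])
```

View pics/scene0.png

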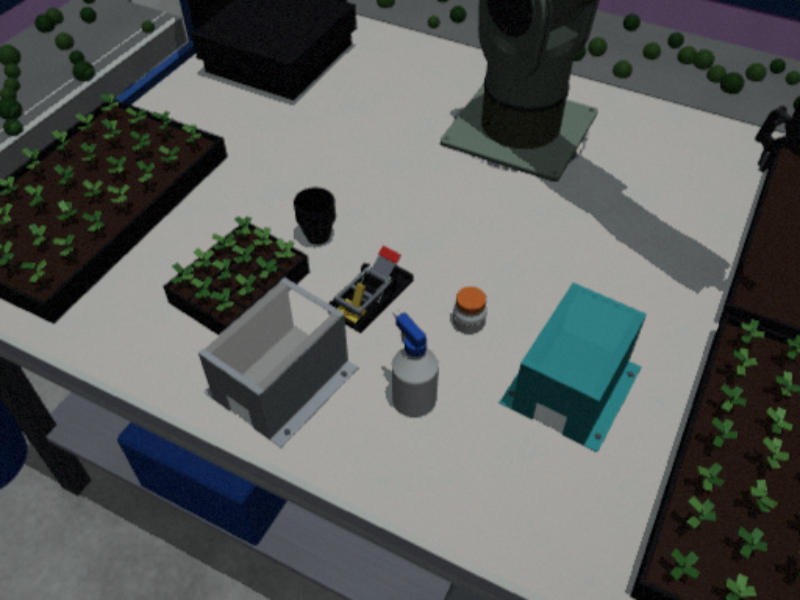

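View pics/side0.png

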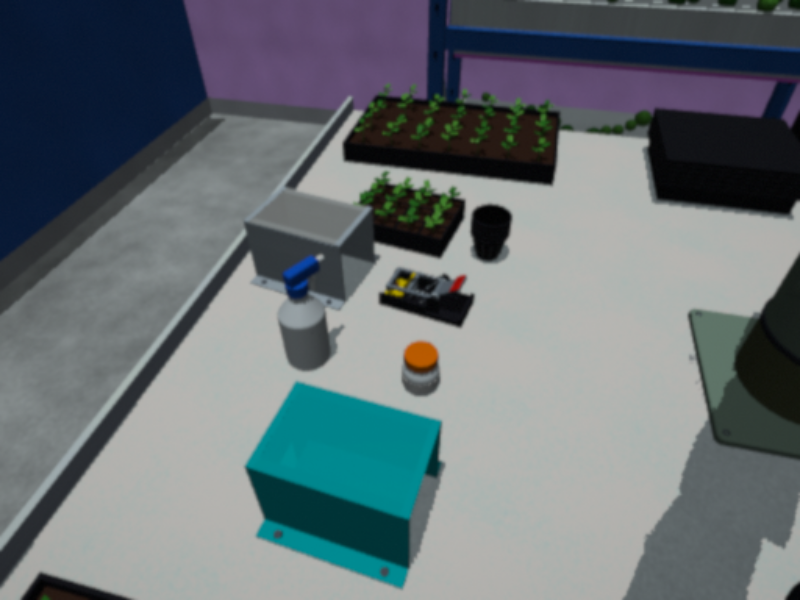

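The scene view shows the trap at about (370,290) of the 800x600 picture, with its red lever at (389,255). The bare steel cover's roof corners are near (288,283), (345,318), (265,388) and (203,352), and its mouth faces the trap. I'll zoom in on the trap and mouth in both views.

Run:
```python
from h import *
import pickle
S=pickle.load(open("scene.pkl","rb"));D=pickle.load(open("side.pkl","rb"))
a=cv2.resize(S["frame"][145:285,125:275],(560,523),interpolation=cv2.INTER_CUBIC)
a=cv2.convertScaleAbs(a,alpha=1.3,beta=25)
b=D["frame"][110:220,150:310];b=cv2.convertScaleAbs(cv2.resize(b,(800,550),interpolation=cv2.INTER_CUBIC),alpha=1.3,beta=25)
cv2.imwrite("pics/za.png",a);cv2.imwrite("pics/zb.png",b)
def red(c):
    f=c["frame"].astype(int);m=((f[...,2]>110)&(f[...,1]<50)&(f[...,0]<60)).astype(np.uint8)
    n,l,s,ce=cv2.connectedComponentsWithStats(m);k=1+np.argmax(s[1:,4]);print(s[k],ce[k]);return ce[k]
p=[red(S),red(D)]
for z in(.05,.06,.07):print(z,ray(S,*p[0],z),ray(D,*p[1],z))
for u,v in[(288,283),(345,318),(265,388),(203,352)]:print(ray(S,u*.64,v*.64,.123))
```

```text
[243 158  13  10  64] [248.828125 162.609375]
[288 177   9   9  37] [292.2972973  181.24324324]
0.05 [ 0.50244769 -0.05199324  0.05      ] [ 0.51797938 -0.05778412  0.05      ]
0.06 [ 0.51092319 -0.04737469  0.06      ] [ 0.51671835 -0.04623332  0.06      ]
0.07 [ 0.51939869 -0.04275615  0.07      ] [ 0.51545732 -0.03468251  0.07      ]
[ 0.69298454 -0.12907171  0.123     ]
[ 0.71327958 -0.01411401  0.123     ]
[ 0.8749511  -0.05007335  0.123     ]
[ 0.86380468 -0.16538374  0.123     ]
```

View pics/za.png

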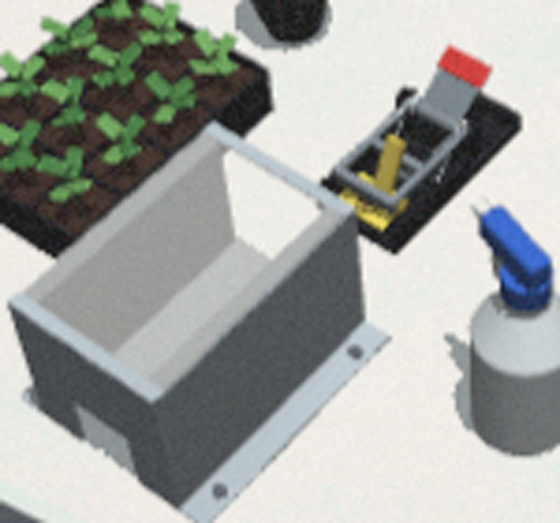

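View pics/zb.png

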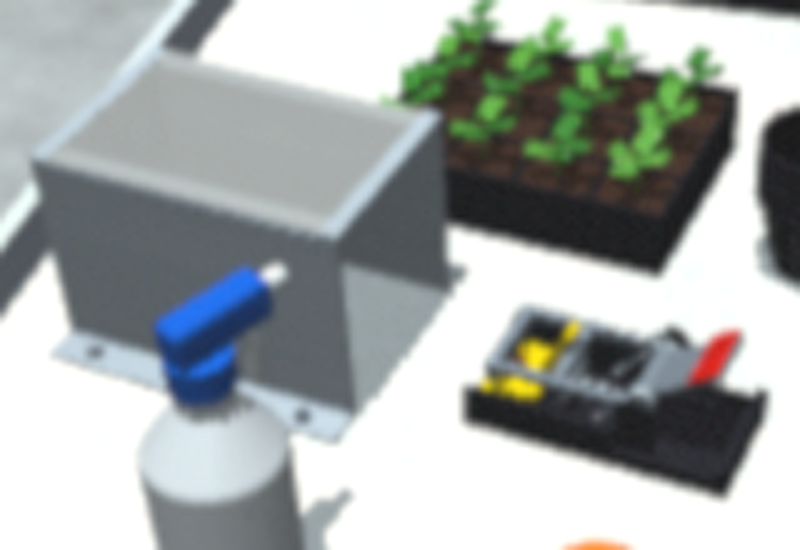

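The crops show the trap clearly. In the scene crop the base's bottom corners are near (520,130) at the tail right and (393,253) at the nose right. In the side crop they are (725,495) and (465,420). The mouth's roof corners in the scene crop are (213,125) and (352,210).

Run:
```python
from h import *
import pickle
S=pickle.load(open("scene.pkl","rb"));D=pickle.load(open("side.pkl","rb"))
s=lambda u,v,z:ray(S,125+u/3.733-.37,145+v/3.733-.37,z).round(4)
d=lambda u,v,z:ray(D,150+u/5-.4,110+v/5-.4,z).round(4)
print("tailR",s(521,130,0),d(725,495,0),"noseR",s(393,253,0),d(465,420,0))
print("tailLtop",s(478,88,.018),d(767,393,.018),"tailRtop",s(521,117,.018))
for p in[(213,125),(352,210),(158,402),(10,303)]:print("roofS",s(*p,.123))
for p in[(438,112),(333,235),(38,160),(160,52)]:print("roofD",d(*p,.123))
print("flange",s(390,338,.002),s(195,522,.002),d(335,440,.002),d(55,355,.002), "mouthL floor",d(448,290,0),"wallR",d(355,408,.002))
```

```text
tailR [ 0.498  -0.0063  0.    ] [ 0.5007 -0.0093  0.    ] noseR [ 0.6442 -0.0338  0.    ] [ 0.6479 -0.0331  0.    ]
tailLtop [ 0.4896 -0.047   0.018 ] [ 0.4893 -0.0731  0.018 ] tailRtop [ 0.501  -0.0051  0.018 ]
roofS [ 0.6876 -0.1402  0.123 ]
roofS [ 0.7083 -0.0221  0.123 ]
roofS [ 0.8863 -0.0493  0.123 ]
roofS [ 0.8677 -0.1697  0.123 ]
roofD [ 0.6894 -0.1424  0.123 ]
roofD [ 0.7095 -0.0225  0.123 ]
roofD [ 0.8833 -0.0492  0.123 ]
roofD [ 0.8632 -0.1662  0.123 ]
flange [0.7107 0.0013 0.002 ] [ 0.8909 -0.0378  0.002 ] [7.112e-01 5.000e-04 2.000e-03] [ 0.8891 -0.0291  0.002 ] mouthL floor [ 0.688  -0.1402  0.    ] wallR [ 0.7087 -0.0263  0.002 ]
```

```bash
cat >> h.py <<'E'
from scipy.spatial.transform import Rotation as R
Y=-0.17;e=np.array([np.cos(Y),np.sin(Y),0]);n=np.array([-np.sin(Y),np.cos(Y),0]);Z=np.array([0,0,1.])
def W(E,N,z):return E*e+N*n+z*Z
def goal(phi):
    z=e*np.sin(phi)-Z*np.cos(phi);y=n;x=np.cross(y,z);return np.c_[x,y,z]
def go(E,N,z,phi):
    o=observe();Rc=np.array(o["orientation"]);p=np.array(o["tcp_pos"])
    return ((W(E,N,z)-p)*1000).round(1),R.from_matrix(goal(phi)@Rc.T).as_rotvec().round(4)
def st():
    o=observe();p=np.array(o["tcp_pos"]);Rc=np.array(o["orientation"])
    print("t",o["time_s"],"E,N,z",(p@e).round(4),(p@n).round(4),p[2].round(4),"F",np.round([np.dot(o["force"],a) for a in(e,n,Z)],1),"w",o["grip_width"],"tilt",np.arctan2(Rc[:,2]@e,-Rc[2,2]).round(3),"j",np.round(o["joint_positions"],2))
E
python3 -c "
from h import *
st();print(go(.52,.042,.2,0),go(.524,.042,.12,.524))"
```

```text
t 0.1 E,N,z 0.1659 0.5503 0.2309 F [0.2 0.2 0. ] w 0.085649937406208 tilt -0.0 j [-1.15  0.71 -0.03  1.48  0.02  0.95 -0.08]
(array([ 263. , -560.9,  -30.9]), array([ 0.0009, -0.0003,  0.2928])) (array([ 267. , -561.6, -110.9]), array([-0.1627, -0.5001,  0.2863]))
```

```bash
python3 -m inch '[[1,20,-40,0,0,0,0.04],[1,40,-85,0,0,0,0.1],[1,60,-130,0,0,0,0.15],[1,80,-175,0,0,0,0.2],[1,100,-220,0,0,0,0.25],[1,120,-265,0,0,0,0.29],[1,140,-310,0,0,0,0.29],[1,160,-350,0,0,0,0.29]]'; python3 -c "
from h import *
st();print(go(.524,.042,.2,0),go(.524,.042,.12,.524))"
```

```text
time_s: 0.9
tcp_pos: [0.4171, 0.1622, 0.2313]
orientation: [[-0.985, 0.172, -0.0], [0.172, 0.985, -0.0], [0.0, -0.0, -1.0]]
force: [1.4, 0.5, -0.2]
grip_width: -0.0002
grip_force: 0.0
t 0.9 E,N,z 0.3837 0.2304 0.2313 F [ 1.3  0.7 -0.2] w -0.0001800357184851865 tilt -0.0 j [-0.33  0.53 -0.18  1.92  0.14  0.71  0.8 ]
(array([ 106.4, -209.4,  -31.3]), array([ 0.0004, -0.0001,  0.0032])) (array([ 106.4, -209.4, -111.3]), array([-0.0891, -0.5164,  0.0033]))
```

```bash
python3 -m inch '[[1,20,-42,0,0,0,0],[1,40,-84,0,-0.02,-0.1,0],[1,60,-126,0,-0.04,-0.22,0],[1,80,-168,-15,-0.06,-0.34,0],[1,106,-209,-50,-0.08,-0.45,0],[1,106,-209,-90,-0.09,-0.516,0.003],[1,106,-209,-111,-0.09,-0.516,0.003],[1,106,-209,-111,-0.09,-0.516,0.003]]'; python3 -c "
from h import *
st()
for k in('scene','side'):
    c=read_camera(k);u,v=proj(c,W(.52,.04,.05)).astype(int);f=c['frame'][v-50:v+50,u-65:u+65]
    cv2.imwrite('pics/%s1.png'%k,cv2.convertScaleAbs(cv2.resize(f,(390,300),interpolation=cv2.INTER_CUBIC),alpha=1.3,beta=25))
a=np.hstack([cv2.imread('pics/scene1.png'),cv2.imread('pics/side1.png')]);cv2.imwrite('pics/both1.png',a)"
```

```text
time_s: 1.7
tcp_pos: [0.5701, -0.0428, 0.1915]
orientation: [[-0.887, 0.174, 0.428], [0.152, 0.985, -0.084], [-0.436, -0.009, -0.9]]
force: [-0.9, 0.2, -0.4]
grip_width: 0.0001
grip_force: 0.0
t 1.7 E,N,z 0.5691 0.0542 0.1915 F [-0.9  0.  -0.4] w 0.00013408206767002688 tilt 0.452 j [-0.12  0.65  0.15  2.06  0.13  0.    1.25]
```

View pics/both1.png

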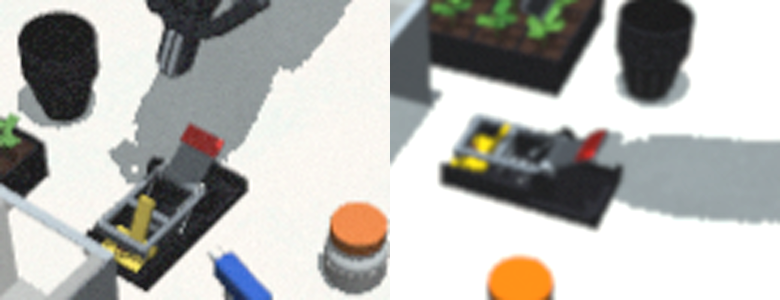

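The trap hasn't moved, with its red tip at (200,140) in the left crop. The tilt stopped at 0.45 rad because joint 6 hit its limit, so I'll press with a tilt of 0.25 instead.

```bash
python3 -c "
from h import *
print(go(.527,.042,.15,.25))"; python3 -m inch '[[1,0,0,0,0,0,0]]';python3 -c "
from h import *
st();print(go(.527,.042,.15,.25))"
```

```text
(array([-43.1,  -5.1, -41.6]), array([0.0433, 0.1966, 0.0037]))
time_s: 1.9
tcp_pos: [0.5692, -0.0425, 0.1923]
orientation: [[-0.887, 0.174, 0.428], [0.152, 0.985, -0.084], [-0.436, -0.009, -0.9]]
force: [-0.3, -0.1, -0.9]
grip_width: -0.0
grip_force: 0.0
t 1.9 E,N,z 0.5682 0.0544 0.1923 F [-0.2 -0.1 -0.9] w -1.786397839651144e-05 tilt 0.452 j [-0.13  0.65  0.16  2.06  0.14  0.    1.24]
(array([-42.7,  -5.2, -42.3]), array([0.0432, 0.1971, 0.0035]))
```

```bash
python3 -m inch '[[1,-10,0,0,0.02,0.1,0],[1,-25,-3,-10,0.043,0.197,0.0035],[1,-43,-5,-42,0.043,0.197,0.0035],[1,-43,-5,-42,0.043,0.197,0.0035]]';python3 -c "
from h import *
st();print(go(.527,.042,.085,.25))"
```

```text
time_s: 2.3
tcp_pos: [0.5239, -0.0482, 0.1483]
orientation: [[-0.956, 0.17, 0.24], [0.165, 0.985, -0.043], [-0.244, -0.001, -0.97]]
force: [-0.7, 0.4, 0.5]
grip_width: -0.0001
grip_force: 0.0
t 2.3 E,N,z 0.5245 0.0411 0.1483 F [-0.8  0.3  0.5] w -8.163896666150394e-05 tilt 0.246 j [-0.01  0.69  0.02  2.03  0.15  0.17  1.26]
(array([  2.6,   0.4, -63.3]), array([ 0.0008, -0.0038,  0.0009]))
```

```bash
python3 -m inch '[[1,2,0,-30,0,0,0],[1,2,0,-60,0,0,0],[1,2,0,-73,0,0,0],[1,2,0,-73,0,0,0]]';python3 -c "
from h import *
st()
c=[read_camera(k) for k in('scene','side')];t=[]
for q,(w,h) in zip(c,((65,50),(45,35))):
    u,v=proj(q,W(.53,.04,.06)).astype(int);f=q['frame'][v-h:v+h,u-w:u+w]
    t.append(cv2.convertScaleAbs(cv2.resize(f,(400,310),interpolation=cv2.INTER_CUBIC),alpha=1.5,beta=30))
cv2.imwrite('pics/both2.png',np.hstack(t))"
```

```text
time_s: 2.7
tcp_pos: [0.5321, -0.0474, 0.0799]
orientation: [[-0.956, 0.169, 0.239], [0.163, 0.986, -0.041], [-0.242, -0.001, -0.97]]
force: [0.0, -0.2, 0.4]
grip_width: 0.0001
grip_force: 0.0
t 2.7 E,N,z 0.5325 0.0433 0.0799 F [ 0.1 -0.2  0.4] w 0.00011399999453702984 tilt 0.245 j [-0.02  0.84  0.05  2.06  0.13  0.    1.28]
```

View pics/both2.png

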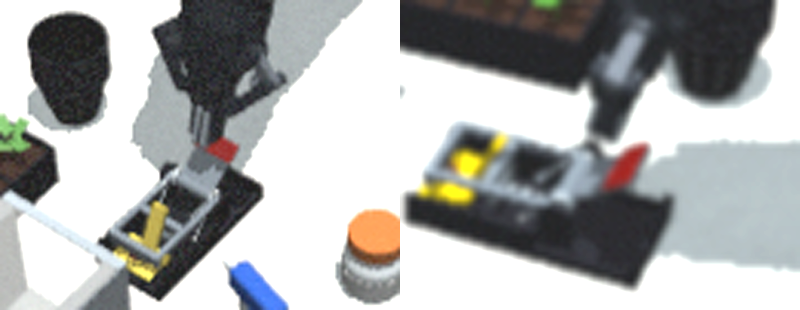

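```bash
python3 -c "
from h import *
import pickle
P=np.array(observe()['tcp_pos']);N=.042
for k,w,h in(('scene',65,50),('side',45,35)):
    c=pickle.load(open(k+'.pkl','rb'));o=proj(c,W(.53,.04,.06)).astype(int)-[w,h]
    f=lambda p:((proj(c,p)-o)*200/w).round(0)
    print(k,'tcp',f(P))
    for N in(.040,.046):print(N,'levertip L,R',f(W(.574-.067,N+.018,.068)),f(W(.574-.067,N-.018,.068)),'tail L,R top',f(W(.494,N+.036,.018)),f(W(.494,N-.036,.018)),'noseL',f(W(.644,N+.036,0)))
"
```

```text
scene tcp [203. 142.]
0.04 levertip L,R [234. 143.] [202. 125.] tail L,R top [259. 182.] [196. 147.] noseL [155. 299.]
0.046 levertip L,R [240. 146.] [207. 128.] tail L,R top [265. 185.] [201. 150.] noseL [160. 303.]
side tcp [199. 132.]
0.04 levertip L,R [232. 177.] [252. 139.] tail L,R top [237. 266.] [275. 190.] noseL [  4. 219.]
0.046 levertip L,R [229. 183.] [249. 145.] tail L,R top [234. 273.] [272. 196.] noseL [ -1. 226.]
```

```bash
python3 -c "
from h import *
print(go(.508,.045,.1,.07))"
```

```text
(array([-24.1,   6. ,  18.6]), array([ 0.0301,  0.1746, -0.0002]))
```

```bash
python3 -m inch '[[1,0,0,20,0.01,0.08,0],[1,-15,4,20,0.03,0.175,0],[1,-24,6,20,0.03,0.175,0],[1,-24,6,20,0.03,0.175,0]]';python3 -c "
from h import *
st();print(go(.508,.045,.075,.07),go(.508,.045,.03,.07))"
```

```text
time_s: 3.2
tcp_pos: [0.5076, -0.0418, 0.1016]
orientation: [[-0.983, 0.169, 0.068], [0.169, 0.986, -0.012], [-0.07, -0.0, -0.998]]
force: [1.0, 0.2, -0.7]
grip_width: -0.0001
grip_force: 0.0
t 3.2 E,N,z 0.5074 0.0447 0.1016 F [ 1.   0.3 -0.7] w -0.00013760386174997572 tilt 0.07 j [ 0.04  0.8  -0.04  1.94  0.12  0.34  1.29]
(array([  0.7,   0.2, -26.6]), array([ 0.0003, -0.0005,  0.0001])) (array([  0.7,   0.2, -71.6]), array([ 0.0003, -0.0005,  0.0001]))
```

```bash
python3 -m inch '[[1,0,0,-20,0,0,0],[1,0,0,-30,0,0,0],[1,0,0,-36,0,0,0],[1,0,0,-42,0,0,0],[1,0,0,-46,0,0,0],[1,0,0,-46,0,0,0]]';python3 -c "
from h import *
st()"
```

```text
time_s: 3.8
tcp_pos: [0.5067, -0.0417, 0.0541]
orientation: [[-0.984, 0.169, 0.064], [0.168, 0.986, -0.012], [-0.066, -0.001, -0.998]]
force: [-6.8, 1.4, 11.8]
grip_width: -0.0001
grip_force: 5.8
t 3.8 E,N,z 0.5065 0.0447 0.0541 F [-6.9  0.2 11.8] w -0.00011572216279843324 tilt 0.066 j [ 0.02  0.89 -0.02  1.96  0.13  0.23  1.28]
```

```bash
python3 -m inch '[[1,-3,0,-5,0,0,0],[1,-4,0.5,-10,0,0,0],[1,-4,0.5,-15,0,0,0],[1,-4,0.5,-19,0,0,0],[1,-4,0.5,-19,0,0,0]]';python3 -c "
from h import *
st()"
```

```text
time_s: 4.3
tcp_pos: [0.5036, -0.0412, 0.0354]
orientation: [[-0.983, 0.169, 0.066], [0.168, 0.986, -0.012], [-0.068, -0.001, -0.998]]
force: [-4.8, 0.8, 12.3]
grip_width: 0.0001
grip_force: 6.2
t 4.3 E,N,z 0.5033 0.0446 0.0354 F [-4.8 -0.  12.3] w 0.00013213725196034934 tilt 0.068 j [ 0.02  0.93 -0.01  1.98  0.13  0.17  1.28]
```

```bash
python3 -m inch '[[1,0,0,-3,0,0,0],[1,0,0,-6,0,0,0],[1,0,0,-6,0,0,0]]';python3 -c "
from h import *
st()"; python3 -m inch '[[1,0,0,-2,0,0,0],[1,0,0,-3,0,0,0],[1,0,0,-3,0,0,0]]';python3 -c "
from h import *
st()"
```

```text
time_s: 4.6
tcp_pos: [0.5042, -0.0412, 0.0297]
orientation: [[-0.983, 0.169, 0.068], [0.168, 0.986, -0.012], [-0.069, -0.001, -0.998]]
force: [-2.0, 0.1, 14.6]
grip_width: -0.0001
grip_force: 6.9
t 4.6 E,N,z 0.5039 0.0447 0.0297 F [-1.9 -0.3 14.6] w -5.0131304957313984e-05 tilt 0.069 j [ 0.02  0.94 -0.01  1.98  0.13  0.15  1.28]
time_s: 4.9
tcp_pos: [0.5046, -0.0413, 0.027]
orientation: [[-0.983, 0.169, 0.069], [0.168, 0.986, -0.012], [-0.07, -0.0, -0.998]]
force: [-0.1, -0.1, 15.2]
grip_width: 0.0001
grip_force: 7.1
t 4.9 E,N,z 0.5043 0.0447 0.027 F [-0.  -0.1 15.2] w 7.327769722785597e-05 tilt 0.07 j [ 0.02  0.94 -0.01  1.98  0.14  0.15  1.28]
```

Force is still smooth, so the lever hasn't reached the hard stop. I'll keep going.

```bash
python3 -m inch '[[1,0,0,-2,0,0,0],[1,0,0,-3,0,0,0],[1,0,0,-3,0,0,0]]';python3 -c "
from h import *
st()"; python3 -m inch '[[1,0,0,-2,0,0,0],[1,0,0,-2,0,0,0],[1,0,0,-2,0,0,0]]';python3 -c "
from h import *
st()
c=[read_camera(k) for k in('scene','side')];t=[]
for q,(w,h) in zip(c,((65,50),(45,35))):
    u,v=proj(q,W(.54,.04,.05)).astype(int);f=q['frame'][v-h:v+h,u-w:u+w]
    t.append(cv2.convertScaleAbs(cv2.resize(f,(400,310),interpolation=cv2.INTER_CUBIC),alpha=1.5,beta=30))
cv2.imwrite('pics/both3.png',np.hstack(t))"
```

```text
time_s: 5.2
tcp_pos: [0.505, -0.0414, 0.0253]
orientation: [[-0.983, 0.169, 0.071], [0.169, 0.986, -0.013], [-0.072, -0.0, -0.997]]
force: [-6.0, 0.2, 47.8]
grip_width: -0.0
grip_force: 23.6
t 5.2 E,N,z 0.5047 0.0447 0.0253 F [-6.  -0.8 47.8] w -4.6200660262312446e-05 tilt 0.072 j [ 0.02  0.95 -0.01  1.98  0.14  0.14  1.28]
time_s: 5.5
tcp_pos: [0.5052, -0.0414, 0.0245]
orientation: [[-0.983, 0.169, 0.072], [0.169, 0.986, -0.013], [-0.073, -0.0, -0.997]]
force: [-13.1, 2.8, 81.9]
grip_width: -0.0001
grip_force: 40.5
t 5.5 E,N,z 0.5049 0.0447 0.0245 F [-13.4   0.5  81.9] w -0.0001140918069968324 tilt 0.073 j [ 0.02  0.95 -0.01  1.98  0.14  0.14  1.28]
```

View pics/both3.png

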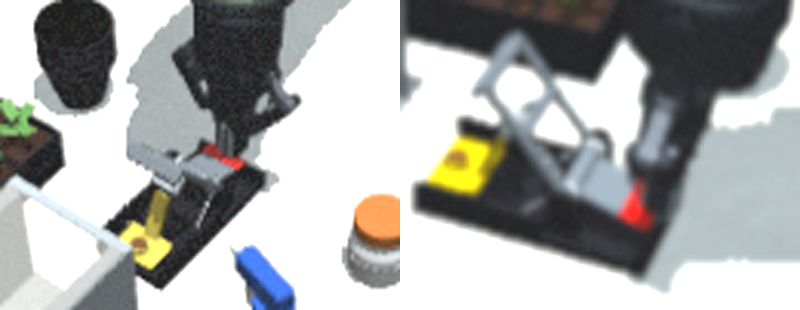

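The jaw stands open, the red pad is pressed to the hard stop at (635,205), and the jaw's top is at (515,45). Now I'll ease off slowly.

```bash
python3 -m inch '[[1,0,0,3,0,0,0],[1,0,0,5,0,0,0],[1,0,0,7,0,0,0],[1,0,0,9,0,0,0],[1,0,0,11,0,0,0],[1,0,0,11,0,0,0]]';python3 -c "
from h import *
st()"
```

```text
time_s: 6.2
tcp_pos: [0.5039, -0.0412, 0.0326]
orientation: [[-0.983, 0.169, 0.067], [0.169, 0.986, -0.012], [-0.068, -0.001, -0.998]]
force: [-0.3, 0.3, 0.2]
grip_width: -0.0002
grip_force: 0.0
t 6.2 E,N,z 0.5036 0.0446 0.0326 F [-0.4  0.2  0.2] w -0.00015804482946232584 tilt 0.068 j [ 0.02  0.93 -0.01  1.98  0.13  0.16  1.28]
```

Force is zero at z = 33 mm, so the catch holds. Tilting further forward runs into the joint 6 limit. I'll back off above the trap and route the wrist around its singularity using a sideways tilt.

```bash
python3 -m inch '[[1,0,0,10,0,0,0],[1,-5,1,40,0,0,0],[1,-10,2,90,0,0,0],[1,-10,2,140,0,0,0],[1,-10,2,190,0,0,0],[1,-10,2,210,0,0,0]]';python3 -m inch '[[1,0,0,0,0.1,-0.02,0],[1,0,0,0,0.2,-0.034,0],[1,0,0,0,0.3,-0.05,0],[1,0,0,0,0.35,-0.06,0],[1,0,0,0,0.35,-0.06,0]]';python3 -c "
from h import *
st()"
```

```text
time_s: 6.8
tcp_pos: [0.494, -0.0393, 0.2469]
orientation: [[-0.983, 0.169, 0.071], [0.169, 0.986, -0.012], [-0.072, 0.0, -0.997]]
force: [-0.6, -0.4, -1.1]
grip_width: 0.0001
grip_force: 0.0
time_s: 7.3
tcp_pos: [0.493, -0.041, 0.2421]
orientation: [[-0.979, 0.162, 0.125], [0.195, 0.923, 0.33], [-0.062, 0.348, -0.935]]
force: [0.1, -0.5, 0.1]
grip_width: 0.0
grip_force: 0.0
t 7.3 E,N,z 0.4928 0.043 0.2421 F [ 0.2 -0.5  0.1] w 1.4944364506336953e-05 tilt 0.072 j [ 0.48  0.6  -0.41  1.84 -0.2   0.67  1.68]
```

```bash
cat >> h.py <<'E'
def rv(phi,psi):
    return (R.from_rotvec(e*psi).as_matrix()@goal(phi)@np.array(observe()["orientation"]).T)
def rr(phi,psi):return R.from_matrix(rv(phi,psi)).as_rotvec().round(3).tolist()
E
python3 -c "
from h import *
print(rr(.07,-.4),rr(.3,-.4),rr(.55,-.4))"; python3 -m inch '[[1,0,0,0,-0.14,0.024,0],[1,0,0,0,-0.28,0.047,0],[1,0,0,0,-0.42,0.07,0],[1,0,0,0,-0.56,0.094,0],[1,0,0,0,-0.7,0.12,0],[1,0,0,0,-0.74,0.125,0],[1,0,0,0,-0.74,0.125,0]]'; python3 -c "
from h import *
st();print(rr(.07,-.4),rr(.3,-.4),rr(.55,-.4))"
```

```text
[-0.745, 0.125, 0.003] [-0.782, -0.107, 0.009] [-0.814, -0.361, 0.014]
time_s: 8.0
tcp_pos: [0.4942, -0.0349, 0.2425]
orientation: [[-0.989, 0.149, 0.007], [0.134, 0.908, -0.396], [-0.065, -0.391, -0.918]]
force: [-0.0, 0.2, 0.9]
grip_width: 0.0001
grip_force: 0.0
t 8.0 E,N,z 0.493 0.0492 0.2425 F [-0.1  0.2  0.9] w 8.111821528226142e-05 tilt 0.08 j [-0.36  0.63  0.21  1.78  0.37  0.85  0.98]
[0.002, 0.001, -0.008] [-0.033, -0.208, 0.082] [-0.071, -0.435, 0.179]
```

```bash
python3 -m inch '[[1,0,0,0,-0.02,-0.13,0.05],[1,0,0,0,-0.04,-0.26,0.1],[1,0,0,0,-0.06,-0.38,0.15],[1,0,0,0,-0.071,-0.435,0.179],[1,0,0,0,-0.071,-0.435,0.179]]'; python3 -c "
from h import *
st();print(rr(.55,-.4),rr(.55,-.6),rr(.8,-.4),rr(.8,0))"
```

```text
time_s: 8.5
tcp_pos: [0.4972, -0.0343, 0.2523]
orientation: [[-0.882, 0.162, 0.443], [-0.043, 0.908, -0.416], [-0.469, -0.386, -0.794]]
force: [9.5, 12.7, -0.4]
grip_width: -0.0002
grip_force: 0.0
t 8.5 E,N,z 0.4959 0.0503 0.2523 F [ 7.2 14.1 -0.4] w -0.00019346327368694304 tilt 0.568 j [-0.82  0.68  0.89  2.24  0.88 -0.    0.45]
[-0.006, -0.014, 0.012] [-0.203, 0.021, 0.014] [-0.046, -0.241, 0.109] [0.343, -0.327, 0.059]
```

```bash
python3 -m inch '[[1,0,0,0,0,0,0],[1,0,0,0,0.066,-0.062,-0.12],[1,0,0,0,0.13,-0.125,-0.24],[1,0,0,0,0.2,-0.187,-0.357],[1,0,0,0,0.265,-0.25,-0.476]]'; python3 -c "
from h import *
st();print(np.array(observe()['orientation'])[:,2])"
```

```text
time_s: 9.0
tcp_pos: [0.4998, -0.0336, 0.2521]
orientation: [[-0.633, 0.634, 0.445], [0.485, 0.772, -0.411], [-0.604, -0.044, -0.796]]
force: [-0.2, -0.3, -0.6]
grip_width: -0.0002
grip_force: 0.0
t 9.0 E,N,z 0.4983 0.0514 0.2521 F [-0.2 -0.3 -0.6] w -0.00019223479099570665 tilt 0.568 j [-0.82  0.68  0.88  2.23  0.57  0.    0.15]
[ 0.44492575 -0.41066525 -0.79586125]
```

```bash
A='[[1,0,0,0,-0.066,0.061,0.118],[1,0,0,0,-0.132,0.122,0.236],[1,0,0,0,-0.198,0.183,0.354],[1,0,0,0,-0.264,0.244,0.472],[1,0,0,0,-0.33,0.305,0.59],[1,0,0,0,-0.396,0.366,0.708],[1,0,0,0,-0.462,0.427,0.826],[1,0,0,0,-0.528,0.488,0.944]]' ; :
python3 -m inch '[[1,0,0,0,-0.066,0.061,0.118],[1,0,0,0,-0.132,0.122,0.236],[1,0,0,0,-0.198,0.183,0.354],[1,0,0,0,-0.264,0.244,0.472],[1,0,0,0,-0.33,0.305,0.59],[1,0,0,0,-0.396,0.366,0.708],[1,0,0,0,-0.462,0.427,0.826],[1,0,0,0,-0.528,0.488,0.944]]'>/dev/null
python3 -m inch '[[1,0,0,0,-0.066,0.061,0.118],[1,0,0,0,-0.132,0.122,0.236],[1,0,0,0,-0.198,0.183,0.354],[1,0,0,0,-0.264,0.244,0.472],[1,0,0,0,-0.33,0.305,0.59],[1,0,0,0,-0.396,0.366,0.708],[1,0,0,0,-0.462,0.427,0.826],[1,0,0,0,-0.528,0.488,0.944]]'
python3 -c "
from h import *
st();print(np.array(observe()['orientation'])[:,2])"
```

```text
time_s: 10.6
tcp_pos: [0.5001, -0.033, 0.2529]
orientation: [[-0.037, -0.893, 0.449], [-0.897, -0.169, -0.408], [0.44, -0.418, -0.795]]
force: [-0.1, -0.1, 0.4]
grip_width: -0.0002
grip_force: 0.0
t 10.6 E,N,z 0.4985 0.0521 0.2529 F [-0.1 -0.1  0.4] w -0.00024850555049312205 tilt 0.572 j [-0.81  0.67  0.85  2.24  1.81  0.02  1.23]
[ 0.44909679 -0.40816129 -0.79480591]
```

```bash
python3 -m inch '[[1,0,0,0,-0.066,0.061,0.118],[1,0,0,0,-0.132,0.122,0.236],[1,0,0,0,-0.198,0.183,0.354],[1,0,0,0,-0.264,0.244,0.472],[1,0,0,0,-0.33,0.305,0.59],[1,0,0,0,-0.396,0.366,0.708],[1,0,0,0,-0.462,0.427,0.826],[1,0,0,0,-0.528,0.488,0.944]]'>/dev/null
python3 -m inch '[[1,0,0,0,-0.02,-0.12,0],[1,0,0,0,-0.045,-0.24,0],[1,0,0,0,-0.06,-0.34,0],[1,0,0,0,-0.06,-0.34,0]]'
python3 -c "
from h import *
st();print(rr(.6,0),rr(.8,-.2))"
```

```text
time_s: 11.8
tcp_pos: [0.5151, -0.0227, 0.2366]
orientation: [[0.672, -0.404, 0.62], [-0.156, -0.896, -0.416], [0.724, 0.183, -0.665]]
force: [1.0, 0.0, -0.6]
grip_width: -0.0001
grip_force: 0.0
t 11.8 E,N,z 0.5115 0.0647 0.2366 F [ 1.   0.2 -0.6] w -0.00012104538052308012 tilt 0.798 j [-0.53  0.66  0.21  2.41  2.19  0.69  1.81]
[1.853, -0.79, -2.317] [1.952, -1.004, -1.984]
```

```bash
cat >> h.py <<'E'
def goal(phi):
    z=e*np.sin(phi)-Z*np.cos(phi);y=-n;x=np.cross(y,z);return np.c_[x,y,z]
E
python3 -c "
from h import *
print(rr(.7,-.2),go(.5,.045,.2,.6))"
```

```text
[0.021, 0.125, 0.229] (array([-14.6, -17.5, -36.6]), array([0.2421, 0.1642, 0.2312]))
```

```bash
python3 -m inch '[[1,0,0,0,0.01,0.06,0.12],[1,0,0,0,0.02,0.12,0.23],[1,0,-5,0,0.13,0.14,0.23],[1,0,-17,0,0.24,0.16,0.23],[1,-5,-17,-20,0.24,0.16,0.23],[1,-5,-17,-20,0.24,0.16,0.23]]'
python3 -c "
from h import *
st();print(go(.46,.045,.15,.55))"
```

```text
time_s: 12.4
tcp_pos: [0.5095, -0.0422, 0.2161]
orientation: [[0.811, -0.174, 0.558], [-0.141, -0.985, -0.101], [0.567, 0.003, -0.823]]
force: [0.0, 0.5, 0.4]
grip_width: 0.0001
grip_force: 0.0
t 12.4 E,N,z 0.5093 0.0446 0.2161 F [-0.1  0.5  0.4] w 0.00014573383736999482 tilt 0.603 j [-0.01  0.56 -0.08  2.38  2.68  0.42  1.81]
(array([-48.5,   8.7, -66.1]), array([0.0118, 0.0522, 0.0044]))
```

```bash
python3 -m inch '[[0.55,-25,4,-20,0.012,0.052,0.004],[0.55,-48,9,-45,0.012,0.052,0.004],[0.55,-48,9,-66,0.012,0.052,0.004],[0.55,-48,9,-66,0.012,0.052,0.004],[0.55,-48,9,-66,0.012,0.052,0.004]]'
python3 -c "
from h import *
st();print(go(.46,.044,.04,.55))
c=[read_camera(k) for k in('scene','side')];t=[]
for q,(w,h) in zip(c,((65,50),(45,35))):
    u,v=proj(q,W(.54,.04,.05)).astype(int);f=q['frame'][v-h:v+h,u-w:u+w]
    t.append(cv2.convertScaleAbs(cv2.resize(f,(400,310),interpolation=cv2.INTER_CUBIC),alpha=1.5,beta=30))
cv2.imwrite('pics/both4.png',np.hstack(t))"
```

```text
time_s: 12.9
tcp_pos: [0.5017, -0.0137, 0.1605]
orientation: [[0.825, -0.151, 0.544], [-0.137, -0.988, -0.066], [0.548, -0.02, -0.837]]
force: [0.7, 0.7, -0.4]
grip_width: 0.0388
grip_force: 0.0
t 12.9 E,N,z 0.4968 0.0713 0.1605 F [ 0.6  0.8 -0.4] w 0.038800410057959436 tilt 0.579 j [ 0.33  0.8  -0.84  2.44  2.17  0.9   2.26]
(array([ -40.9,  -20.7, -120.5]), array([-0.0149,  0.0323, -0.018 ]))
```

View pics/both4.png

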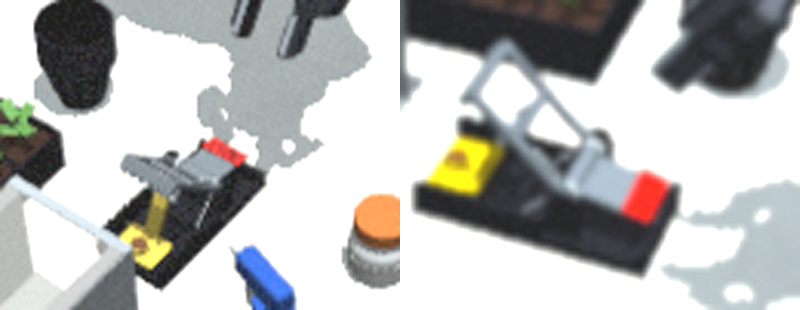

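The trap is set: jaw up at (505,50), red pad low at (645,200). It lies where it did before. Joint 4 is now at its limit, so I'll use a tilt of 0.3 close in and increase it further out.

```bash
python3 -c "
from h import *
print(go(.47,.044,.12,.3),go(.5,.044,.16,.35))"
```

```text
(array([-30.7, -22.8, -39.5]), array([ 0.0215,  0.2773, -0.0147])) (array([ -1.1, -27.9,   0.5]), array([ 0.0135,  0.2279, -0.0153]))
```

```bash
python3 -m inch '[[0.55,0,-14,0,0.007,0.1,-0.007],[0.55,0,-28,0,0.013,0.22,-0.015],[0.55,-15,-25,-10,0.02,0.277,-0.015],[0.55,-30,-23,-35,0.02,0.277,-0.015],[0.55,-30,-23,-35,0.02,0.277,-0.015],[0.55,-30,-23,-35,0.02,0.277,-0.015]]'
python3 -c "
from h import *
st();print(go(.465,.044,.02,.3),go(.465,.044,.02,.2))"
```

```text
time_s: 13.6
tcp_pos: [0.472, -0.0373, 0.126]
orientation: [[0.941, -0.168, 0.295], [-0.16, -0.986, -0.054], [0.3, 0.004, -0.954]]
force: [-0.7, -0.0, 0.7]
grip_width: 0.0387
grip_force: 0.0
t 13.6 E,N,z 0.4715 0.0431 0.126 F [-0.7 -0.1  0.7] w 0.03867939027247099 tilt 0.304 j [ 0.24  0.74 -0.48  2.28  1.89  0.41  2.62]
(array([  -6.3,    2. , -106. ]), array([ 0.0046,  0.0037, -0.0008])) (array([  -6.3,    2. , -106. ]), array([ 0.0214,  0.1023, -0.001 ]))
```

```bash
python3 -m inch '[[0.55,-6,2,-40,0,0,0],[0.55,-6,2,-80,0,0,0],[0.55,-6,2,-104,0,0,0],[0.55,-6,2,-104,0,0,0],[0.55,-6,2,-104,0,0,0]]'
python3 -c "
from h import *
st();print(go(.465,.044,.012,.3))
c=[read_camera(k) for k in('scene','side')];t=[]
for q,(w,h) in zip(c,((65,50),(45,35))):
    u,v=proj(q,W(.54,.04,.05)).astype(int);f=q['frame'][v-h:v+h,u-w:u+w]
    t.append(cv2.convertScaleAbs(cv2.resize(f,(400,310),interpolation=cv2.INTER_CUBIC),alpha=1.5,beta=30))
    g=lambda p:((proj(q,p)-[u-w,v-h])*200/w).round(0)
    print([g(W(.494,a,0)) for a in(.08,.0085)],g(W(.644,.08,0)))
cv2.imwrite('pics/both5.png',np.hstack(t))"
```

```text
time_s: 14.1
tcp_pos: [0.4656, -0.0357, 0.022]
orientation: [[0.941, -0.169, 0.293], [-0.16, -0.986, -0.055], [0.298, 0.005, -0.955]]
force: [-0.3, 0.0, 0.9]
grip_width: 0.0385
grip_force: 0.0
t 14.1 E,N,z 0.4649 0.0436 0.022 F [-0.3 -0.   0.9] w 0.03854780404330157 tilt 0.303 j [ 0.3   1.05 -0.63  2.35  2.22  0.75  2.31]
(array([  0.2,   0.4, -10. ]), array([ 0.0049,  0.002 , -0.0001]))
[array([269., 182.]), array([207., 148.])] [164. 286.]
[array([251., 284.]), array([288., 207.])] [ 19. 215.]
```

View pics/both5.png

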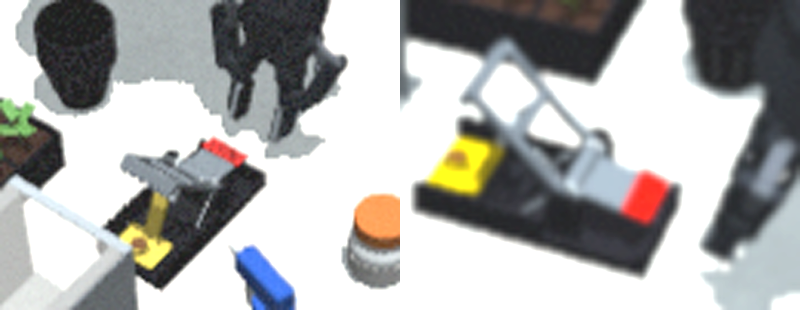

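The fingers stand behind the tail: tips at (240,110) and (278,130) in the left crop, tail's left bottom corner at (642,275) in the right one. The trap has moved only about 5 mm forward. Next I'll lower the fingers and make gentle contact.

```bash
python3 -m inch '[[0.55,0,-1,-7,0,0,0],[0.55,0,-2,-13.5,0,0,0],[0.55,5,-3,-13.5,0,0,0],[0.55,10,-4,-13.5,0,0,0],[0.55,14,-4.5,-13.5,0,0,0],[0.55,14,-4.5,-13.5,0,0,0]]'
python3 -c "
from h import *
st()"; python3 -m inch '[[0.55,3,-0.5,0,0,0,0],[0.55,6,-1,0,0,0,0],[0.55,9,-1.5,0,0,0,0],[0.55,12,-2,0,0,0,0],[0.55,15,-2.5,0,0,0,0],[0.55,18,-3,0,0,0,0],[0.55,21,-3.6,0,0,0,0],[0.55,24,-4.1,0,0,0,0]]'
python3 -c "
from h import *
st()"
```

```text
time_s: 14.8
tcp_pos: [0.4799, -0.0403, 0.0077]
orientation: [[0.941, -0.17, 0.294], [-0.161, -0.986, -0.055], [0.299, 0.004, -0.954]]
force: [-0.3, -0.3, -0.4]
grip_width: 0.0382
grip_force: 0.0
t 14.8 E,N,z 0.4798 0.0415 0.0077 F [-0.3 -0.3 -0.4] w 0.03818091151042526 tilt 0.303 j [ 0.31  1.07 -0.61  2.3   2.23  0.73  2.34]
time_s: 15.6
tcp_pos: [0.5034, -0.0443, 0.0074]
orientation: [[0.941, -0.169, 0.293], [-0.16, -0.986, -0.054], [0.298, 0.004, -0.955]]
force: [-2.3, 1.1, 0.4]
grip_width: 0.0386
grip_force: 0.7
t 15.6 E,N,z 0.5037 0.0415 0.0074 F [-2.5  0.7  0.4] w 0.03858158133362312 tilt 0.302 j [ 0.3   1.06 -0.56  2.22  2.18  0.64  2.42]
```

```bash
python3 -m inch '[[0.55,5,-0.9,0,0,0,0],[0.55,12,-2.1,0,0,0,0],[0.55,19,-3.3,0,0,0,0],[0.55,26,-4.5,0,0,0,0],[0.55,33,-5.7,0,0,0,0],[0.55,40,-6.9,0,0,0,0],[0.55,47,-8.1,0,0,0,0],[0.55,52,-8.9,0,0,0,0]]'
python3 -c "
from h import *
st()"; python3 -m inch '[[0.55,5,-0.9,0,0,0,0],[0.55,12,-2.1,0,0,0,0],[0.55,19,-3.3,0,0,0,0],[0.55,26,-4.5,0,0,0,0],[0.55,33,-5.7,0,0,0,0],[0.55,40,-6.9,0,0,0,0],[0.55,45,-7.7,0,0,0,0],[0.55,47,-8.1,0,0,0,0]]'
python3 -c "
from h import *
st()
c=[read_camera(k) for k in('scene','side')];t=[]
for q,(w,h) in zip(c,((75,57),(60,46))):
    u,v=proj(q,W(.66,.04,.05)).astype(int);f=q['frame'][v-h:v+h,u-w:u+w]
    t.append(cv2.convertScaleAbs(cv2.resize(f,(400,310),interpolation=cv2.INTER_CUBIC),alpha=1.5,beta=30))
cv2.imwrite('pics/both6.png',np.hstack(t))"
```

```text
time_s: 16.4
tcp_pos: [0.5559, -0.0533, 0.0075]
orientation: [[0.941, -0.169, 0.293], [-0.16, -0.986, -0.054], [0.298, 0.004, -0.955]]
force: [-1.8, 0.0, -0.0]
grip_width: 0.0388
grip_force: 0.6
t 16.4 E,N,z 0.5569 0.0415 0.0075 F [-1.8 -0.3 -0. ] w 0.03875312937069631 tilt 0.303 j [ 0.25  1.04 -0.44  2.04  2.03  0.45  2.61]
time_s: 17.2
tcp_pos: [0.603, -0.0612, 0.0076]
orientation: [[0.941, -0.169, 0.294], [-0.16, -0.986, -0.054], [0.299, 0.004, -0.954]]
force: [-1.2, -0.1, 0.2]
grip_width: 0.0383
grip_force: 0.8
t 17.2 E,N,z 0.6047 0.0417 0.0076 F [-1.1 -0.2  0.2] w 0.038292391257290566 tilt 0.303 j [ 0.13  1.03 -0.2   1.88  1.85  0.21  2.78]
```

View pics/both6.png

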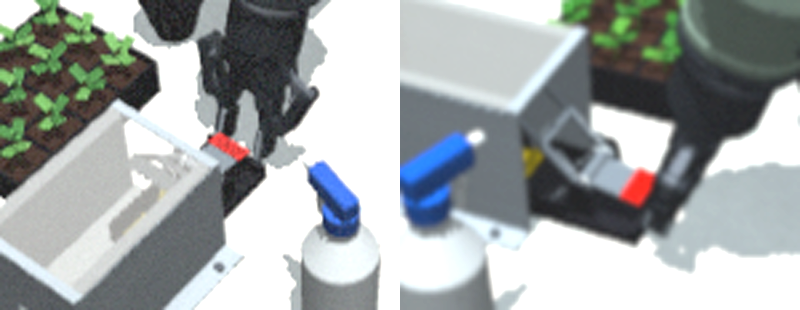

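The trap is going straight in, its treadle end now inside the mouth, with the fingers on the tail at (650,225). I'll back off, tilt further, and check the clearance to the mister.

```bash
python3 -m inch '[[0.55,-10,1.7,3,0,0,0],[0.55,-20,3.4,6,0,0,0],[0.55,-20,3.4,8,-0.015,-0.08,0],[0.55,-20,3.4,8,-0.03,-0.16,0],[0.55,-20,3.4,8,-0.04,-0.24,0],[0.55,-20,3.4,8,-0.04,-0.24,0]]'
python3 -c "
from h import *
import pickle
st();print(go(.588,.0415,.0085,.54))
S=pickle.load(open('scene.pkl','rb'))
for u,v,z in((415,412,0),(390,375,.0),(438,380,.08),(392,370,.08),(425,345,.15)):
  p=ray(S,u*.64,v*.64,z);print(p@e,p@n)"
```

```text
time_s: 17.9
tcp_pos: [0.5809, -0.0583, 0.0144]
orientation: [[0.843, -0.171, 0.511], [-0.145, -0.985, -0.09], [0.518, 0.002, -0.855]]
force: [-1.2, -0.8, -0.7]
grip_width: 0.0382
grip_force: 0.0
t 17.9 E,N,z 0.5824 0.0408 0.0144 F [-1.  -1.  -0.7] w 0.038227867819696504 tilt 0.545 j [ 0.34  1.13 -0.62  2.18  2.41  0.87  2.31]
(array([ 5.6, -0.3, -5.9]), array([0.0026, 0.0046, 0.0018]))
0.7115205426716132 0.24511062093228886
0.6794990648659951 0.17123400514878875
0.6877699308614151 0.26853615993597846
0.7145905726270372 0.2030305876420466
0.690873765159622 0.24481438894819
```

```bash
python3 -m inch '[[0.55,4,-0.7,-6.5,0,0,0],[0.55,10,-1.7,-6.5,0,0,0],[0.55,16,-2.6,-6.5,0,0,0],[0.55,20,-3.3,-6.5,0,0,0],[0.55,24,-4,-6.5,0,0,0],[0.55,28,-4.7,-6.5,0,0,0],[0.55,34,-5.7,-6.5,0,0,0],[0.55,40,-6.7,-6.5,0,0,0]]'
python3 -c "
from h import *
st()"; python3 -m inch '[[0.55,5,-0.9,0,0,0,0],[0.55,11,-1.9,0,0,0,0],[0.55,17,-2.9,0,0,0,0],[0.55,23,-4,0,0,0,0],[0.55,29,-5,0,0,0,0],[0.55,35,-6,0,0,0,0],[0.55,39,-6.7,0,0,0,0],[0.55,41,-7,0,0,0,0]]'
python3 -c "
from h import *
st()"
```

```text
time_s: 18.7
tcp_pos: [0.6227, -0.0646, 0.0091]
orientation: [[0.843, -0.17, 0.511], [-0.144, -0.985, -0.091], [0.519, 0.003, -0.855]]
force: [-4.1, 0.2, 4.5]
grip_width: 0.0382
grip_force: 2.3
t 18.7 E,N,z 0.6247 0.0417 0.0091 F [-4.  -0.5  4.5] w 0.03821810198838766 tilt 0.546 j [ 0.32  1.13 -0.57  2.03  2.36  0.74  2.4 ]
time_s: 19.5
tcp_pos: [0.6636, -0.0717, 0.009]
orientation: [[0.842, -0.17, 0.511], [-0.144, -0.985, -0.091], [0.519, 0.003, -0.855]]
force: [-3.0, 0.4, 3.5]
grip_width: 0.0381
grip_force: 2.2
t 19.5 E,N,z 0.6662 0.0416 0.009 F [-3.  -0.1  3.5] w 0.03812810862128174 tilt 0.546 j [ 0.3   1.12 -0.51  1.89  2.28  0.61  2.5 ]
```

```bash
cat > m.py <<'E'
from h import *
def redc(f):
    f=f.astype(int);m=(f[...,2]>120)&(f[...,1]<.45*f[...,2])&(f[...,0]<.45*f[...,2])
    n,l,s,ce=cv2.connectedComponentsWithStats(m.astype(np.uint8));k=1+np.argmax(s[1:,4]);return ce[k],s[k]
E
python3 -c "
from m import *
C={k:read_camera(k) for k in('scene','side')}
def back(c,E,w,h,x,y):
    u,v=proj(c,W(E,.04,.05)).astype(int);return (x+.5)*w/200+u-w-.5,(y+.5)*w/200+v-h-.5
EN=lambda p:(round(p@e,4),round(p@n,4))
for nm,E,ws in(('both5',.54,((65,50),(45,35))),('both6',.66,((75,57),(60,46)))):
    a=cv2.imread('pics/%s.png'%nm)
    for i,k in enumerate(C):
        w,h=ws[i];ce,s=redc(a[:,400*i:400*i+400]);print(nm,k,s[4],EN(ray(C[k],*back(C[k],E,w,h,*ce),.031)))
for i,k,x,y,z in((0,'scene',265,172,.018),(0,'scene',265,175,.01),(1,'side',240,240,0)):
    w,h=((75,57),(60,46))[i];print('tailL',EN(ray(C[k],*back(C[k],.66,w,h,x,y),z)))
for k in C:
    ce,s=redc(C[k]['frame']);print('now',k,s,EN(ray(C[k],*ce,.031)))
st()"
```

```text
both5 scene 448 (np.float64(0.511), np.float64(0.0412))
both5 side 1407 (np.float64(0.513), np.float64(0.0439))
both6 scene 451 (np.float64(0.6253), np.float64(0.0421))
both6 side 749 (np.float64(0.6253), np.float64(0.0474))
tailL (np.float64(0.6212), np.float64(0.0849))
tailL (np.float64(0.6193), np.float64(0.0831))
tailL (np.float64(0.6131), np.float64(0.0726))Traceback (most recent call last):
  File "<string>", line 14, in <module>
    ce,s=redc(C[k]['frame']);print('now',k,s,EN(ray(C[k],*ce,.031)))
         ~~~~^^^^^^^^^^^^^^^
  File "m.py", line 4, in redc
    n,l,s,ce=cv2.connectedComponentsWithStats(m.astype(np.uint8));k=1+np.argmax(s[1:,4]);return ce[k],s[k]
                                                                      ~~~~~~~~~^^^^^^^^^
    return _wrapfunc(a, 'argmax', axis=axis, out=out, **kwds)
    return bound(*args, **kwds)
ValueError: attempt to get argmax of an empty sequence
```

```bash
python3 -c "
from m import *
EN=lambda p:(round(p@e,4),round(p@n,4))
for k in('scene','side'):
    c=read_camera(k);f=c['frame'].astype(int);u,v=proj(c,W(.685,.042,.031)).astype(int)
    m=np.zeros(f.shape[:2],np.uint8);s=np.s_[v-25:v+25,u-25:u+25]
    g=f[s];m[s]=(g[...,2]>45)&(g[...,1]<.5*g[...,2])&(g[...,0]<.5*g[...,2])
    n,l,st_,ce=cv2.connectedComponentsWithStats(m)
    for i in range(1,n):
        if st_[i,4]>5:print(k,st_[i],EN(ray(c,*ce[i],.031)))
"
```

```text
Traceback (most recent call last):
ValueError: matmul: Input operand 1 does not have enough dimensions (has 0, gufunc core with signature (n?,k),(k,m?)->(n?,m?) requires 1)
```

```bash
cat >> m.py <<'E'
def red2(E0):
  for k in('scene','side'):
    c=read_camera(k);f=c['frame'].astype(int);u,v=proj(c,W(E0,.042,.031)).astype(int)
    m=np.zeros(f.shape[:2],np.uint8);s=np.s_[v-25:v+25,u-25:u+25]
    g=f[s];m[s]=(g[...,2]>45)&(g[...,1]<.5*g[...,2])&(g[...,0]<.5*g[...,2])
    q,l,t,ce=cv2.connectedComponentsWithStats(m)
    for i in range(1,q):
        p=ray(c,*ce[i],.031)
        if t[i,4]>5:print(k,t[i],(p@e).round(4),(p@n).round(4))
E
python3 -c "
from m import *
red2(.685)"
```

```text
side [228 168  11  12  81] 0.6864 0.0436
```

```bash
python3 -m inch '[[0.55,4,-0.7,0.7,0,0,0],[0.55,9,-1.5,0.7,0,0,0],[0.55,14,-2.4,0.7,0,0,0],[0.55,18,-3.1,0.7,0,0,0],[0.55,22,-3.8,0.7,0,0,0],[0.55,25,-4.3,0.7,0,0,0],[0.55,27,-4.6,0.7,0,0,0],[0.55,27,-4.6,0.7,0,0,0]]'
python3 -c "
from m import *
st();red2(.71);st()"
```

```text
time_s: 20.6
tcp_pos: [0.6905, -0.0762, 0.0097]
orientation: [[0.842, -0.17, 0.511], [-0.144, -0.985, -0.091], [0.519, 0.003, -0.855]]
force: [-0.1, -1.2, 0.1]
grip_width: 0.0387
grip_force: 0.0
t 20.6 E,N,z 0.6934 0.0417 0.0097 F [ 0.1 -1.2  0.1] w 0.03865926476193169 tilt 0.546 j [ 0.27  1.12 -0.46  1.79  2.21  0.52  2.57]
side [220 167  10  10  66] 0.7141 0.0438
t 20.7 E,N,z 0.6932 0.0417 0.0097 F [ 0.3 -0.4  1. ] w 0.038541981779806396 tilt 0.546 j [ 0.27  1.12 -0.46  1.79  2.21  0.52  2.57]
```

```bash
python3 -m inch '[[0.55,1,-0.2,0,0,0,0],[0.55,2,-0.3,0,0,0,0],[0.55,3,-0.5,0,0,0,0],[0.55,3.7,-0.6,0,0,0,0],[0.55,3.7,-0.6,0,0,0,0]]'
python3 -c "
from m import *
st();red2(.71)
# tail bar / mouth edge profile in scene: dark pixels along the trap axis at z=.018
for k,z in(('side',.018),('side',.009)):
    c=read_camera(k);g=cv2.cvtColor(c['frame'],cv2.COLOR_BGR2GRAY)
    for N in(.06,.07,.075):print(k,z,N,[(round(E,3),int(g[tuple(proj(c,W(E,N,z)).round().astype(int)[::-1])])) for E in np.arange(.69,.715,.003)])
"
```

```text
time_s: 21.2
tcp_pos: [0.694, -0.0768, 0.0096]
orientation: [[0.843, -0.17, 0.511], [-0.144, -0.985, -0.091], [0.519, 0.003, -0.855]]
force: [-0.9, -0.9, 0.0]
grip_width: 0.0384
grip_force: 0.2
t 21.2 E,N,z 0.697 0.0417 0.0096 F [-0.7 -1.   0. ] w 0.03840666689784599 tilt 0.546 j [ 0.27  1.12 -0.45  1.78  2.2   0.5   2.58]
side [219 166  10  10  66] 0.7178 0.0428
side 0.018 0.06 [(np.float64(0.69), 13), (np.float64(0.693), 15), (np.float64(0.696), 20), (np.float64(0.699), 29), (np.float64(0.702), 37), (np.float64(0.705), 23), (np.float64(0.708), 11), (np.float64(0.711), 11), (np.float64(0.714), 9)]
side 0.018 0.07 [(np.float64(0.69), 39), (np.float64(0.693), 22), (np.float64(0.696), 19), (np.float64(0.699), 16), (np.float64(0.702), 16), (np.float64(0.705), 16), (np.float64(0.708), 9), (np.float64(0.711), 10), (np.float64(0.714), 12)]
side 0.018 0.075 [(np.float64(0.69), 71), (np.float64(0.693), 78), (np.float64(0.696), 33), (np.float64(0.699), 14), (np.float64(0.702), 4), (np.float64(0.705), 9), (np.float64(0.708), 8), (np.float64(0.711), 13), (np.float64(0.714), 29)]
side 0.009 0.06 [(np.float64(0.69), 25), (np.float64(0.693), 25), (np.float64(0.696), 19), (np.float64(0.699), 23), (np.float64(0.702), 19), (np.float64(0.705), 17), (np.float64(0.708), 15), (np.float64(0.711), 15), (np.float64(0.714), 9)]
side 0.009 0.07 [(np.float64(0.69), 85), (np.float64(0.693), 98), (np.float64(0.696), 102), (np.float64(0.699), 59), (np.float64(0.702), 29), (np.float64(0.705), 8), (np.float64(0.708), 2), (np.float64(0.711), 7), (np.float64(0.714), 13)]
side 0.009 0.075 [(np.float64(0.69), 119), (np.float64(0.693), 128), (np.float64(0.696), 110), (np.float64(0.699), 56), (np.float64(0.702), 25), (np.float64(0.705), 9), (np.float64(0.708), 6), (np.float64(0.711), 13), (np.float64(0.714), 32)]
```

```bash
python3 -m inch '[[0.55,1,-0.2,0,0,0,0],[0.55,2,-0.3,0,0,0,0],[0.55,2.5,-0.4,0,0,0,0],[0.55,2.5,-0.4,0,0,0,0]]'; python3 -c "
from h import *
st()"; python3 -m inch '[[0.55,-5,0.9,0,0,0,0],[0.55,-15,2.6,3,0,0,0],[0.55,-35,6,10,0,0,0],[0.55,-60,10,20,0,0,0],[0.55,-90,15,40,0,0,0],[0.55,-110,19,70,0,0,0],[0.55,-110,19,90,0,0,0],[0.55,-110,19,90,0,0,0]]'
python3 -c "
from m import *
st();red2(.718)
import pickle
for k,z in(('scene',.018),('scene',.0),('side',.009),('side',0.)):
    c=read_camera(k);g=cv2.cvtColor(c['frame'],cv2.COLOR_BGR2GRAY).astype(np.float32)
    for N in(.015,.03,.042,.055,.07):
        E=np.arange(.68,.73,.001);q=np.float32([proj(c,W(x,N,z)) for x in E]);s=cv2.remap(g,q[None,:,0],q[None,:,1],1)[0]
        d=np.diff(cv2.GaussianBlur(s[None],(1,1),0)[0]);i=np.argmin(np.convolve(d,np.ones(4),'same'));print(k,z,N,'edge',E[i].round(3),s[::5].astype(int))
"
```

```text
time_s: 21.8
tcp_pos: [0.6965, -0.0772, 0.0096]
orientation: [[0.842, -0.17, 0.511], [-0.144, -0.985, -0.091], [0.519, 0.003, -0.855]]
force: [-0.4, -0.2, 0.2]
grip_width: 0.0386
grip_force: 0.3
t 21.8 E,N,z 0.6995 0.0417 0.0096 F [-0.4 -0.2  0.2] w 0.03855609766807054 tilt 0.546 j [ 0.26  1.12 -0.44  1.77  2.19  0.5   2.58]
time_s: 22.6
tcp_pos: [0.5869, -0.0581, 0.1023]
orientation: [[0.841, -0.17, 0.514], [-0.143, -0.986, -0.091], [0.522, 0.003, -0.853]]
force: [0.2, -0.4, 0.2]
grip_width: 0.0384
grip_force: 0.0
t 22.6 E,N,z 0.5883 0.0421 0.1023 F [ 0.3 -0.3  0.2] w 0.038416464378334514 tilt 0.549 j [ 0.32  0.91 -0.58  2.16  2.24  0.67  2.41]
side [219 166  10  10  64] 0.7199 0.0421
scene 0.018 0.015 edge 0.7 [168 169 169 168 139 108 101 103 103 105]
scene 0.018 0.03 edge 0.688 [123 124 122 121 123 122 123 124 122 124]
scene 0.018 0.042 edge 0.702 [54 53 56 56 57 54 59 54 56 55]
scene 0.018 0.055 edge 0.686 [48 49 46 47 49 48 47 47 47 47]
scene 0.018 0.07 edge 0.692 [49 48 48 47 49 47 46 49 47 47]
scene 0.0 0.015 edge 0.712 [125 122 124 122 122 121 124 121 122 122]
scene 0.0 0.03 
[... 203 characters left out ...]
7 47 48 47 48]
side 0.009 0.015 edge 0.703 [187 186 174 123  96  36   5   9  14  30]
side 0.009 0.03 edge 0.702 [187 187 177 127  79  23   6   8  13  31]
side 0.009 0.042 edge 0.702 [187 186 174 122  78  20   6   8  12  21]
side 0.009 0.055 edge 0.701 [186 186 175 131  77  21   6   9   9  24]
side 0.009 0.07 edge 0.694 [187 187 178 124  78  19   6  20  48  58]
side 0.0 0.015 edge 0.706 [187 187 186 174 126  81  24   6   9  12]
side 0.0 0.03 edge 0.707 [187 187 187 172 120  78  23   6   8  12]
side 0.0 0.042 edge 0.708 [187 186 185 170 127  81  23   6   9   9]
side 0.0 0.055 edge 0.708 [188 188 188 178 129  84  26   6  10  24]
side 0.0 0.07 edge 0.698 [188 187 187 175 124  78  27  17  47  58]
```

The gripper is clear. The tail edge measures E ≈ 0.706 against the mouth's 0.7026, so the tail is about 3 mm inside and square to the mouth. The red lever pad is still in its set position.

```bash
python3 -c "
from m import *
red2(.718);st();print(sign_off())"
```

```text
side [219 166  10  10  64] 0.7199 0.0421
t 23.0 E,N,z 0.5877 0.0418 0.099 F [-0.1  0.5 -0.7] w 0.03855267457973473 tilt 0.545 j [ 0.32  0.92 -0.58  2.16  2.24  0.67  2.41]
the job is handed in; nothing more can be done
None
```

I handed the job in at 23 s: the trap is set and the whole of it is inside the bare steel cover, tail about 3 mm past the mouth by my measurement, robot clear; I did not re-check the bystanders at the end.

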